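# Index the stop turret and run the slide up to the stop

## Task

Set the drilling slide for its next hole: with the fingertips, push the turret's protruding tab to step the turret round until the second-longest of its four stops, the one marked with three dots, clicks in facing the slide's nose, then push the slide along between its rails until the nose rests against that stop, and leave it there. Work gently, only push (grasp and lift nothing), and leave the things lying round the jig where they are.

Things in the scene. Friction and masses are not known exactly. Their poses are not given: they have to be found in the camera images.
- stop_jig: The jig: grey base plate 330 x 130 x 14 mm, fixed on the bench. Origin at the centre of its underside; its +x runs lengthways from the slide's end to the turret's end (away to the robot's left, 0.97 to 1.47 rad from world x), its +y side is the robot's side, z up. The slide runs along x at y = 0; the turret turns on an upright axis at x = +100 mm, y = 0.
- turret_axis (a point): Point on the turret's axis, 40 mm above the bench. Four stop screws stick out like spokes at this height, 45 degrees (0.785 rad) apart, flat ends 36, 45, 54 and 63 mm from the axis; one to four black dots on the aluminium cap (radius 28 mm, top 56 mm above the bench, its nut to 68 mm) mark them in that order.
- turret (a joint): Turn of the turret in rad, positive anticlockwise seen from above. -1.178, -0.393, 0.393, 1.178: the one-, two-, three-, four-dot stop faces the nose; ends at +-1.37. A spring detent holds it there: 1 to 5 N at the tab turns it on; about half way to the next it jumps on by itself. At 0 the tab points along the jig's +x. Starts at one or two dots.
- three_dot_stop (a point): Centre of the flat end of the three-dot stop screw (15 mm across), 54 mm from the turret's axis, 40 mm above the bench; turns with the turret. Of the four it is the second longest. It faces the nose when it lies on the jig's y = 0 line, on the slide's side of the turret.
- thumb_tab: The turret's tab, an upright steel fin on the far side of the turret from the stops: 8 mm thick, 28 mm high (34 to 62 mm above the bench), reaching out to 84 mm from the turret's axis, where it ends in a bead 11 mm across. Origin inside it, 66 mm from the axis, 48 mm above the bench; x points outward along it, y square to its faces (+y: the way it moves as the joint grows), z up.
- plunger_block (a point): Middle of the top of the detent's grey block, 29 x 23 mm, fixed beside the turret on the robot's side, top 31 mm above the bench (small screw heads to 33 mm). The tab could sweep over it; all else round the tab's sweep is free.
- slide: Steel slide, 0.8 kg, lying loose in a straight channel between two rails 27 mm high (1 to 2 mm of play), so it only slides along the jig's x; 2 to 4 N of friction, stays where left. Table 110 x 110 mm, top 46 mm above the bench, with a wood blank 32 mm high strapped on (nuts to 100 mm). Origin: middle of its underside, 14 mm above the bench; +x towards the turret.
- push_face (a point): On the slide: middle of the outer face of its upright grey end plate (96 mm wide, 10 mm thick, from 28 to 76 mm above the bench), this point 50 mm above the bench, 65 mm behind the slide's origin; starts 148 to 168 mm from the jig's middle. Push it along the jig's +x. The blank begins 50 mm ahead of it.
- nose_tip (a point): Foremost point of the slide's round steel nose (18 mm across), 40 mm above the bench, 150 mm ahead of the push face. Against the one- to four-dot stop it lies at x = 64, 55, 46, 37 mm of the jig; it starts at -18 to 2 mm.
- oil_can: Bystander: pale oil can with a spout, 67 mm across, 150 mm tall, beside the jig; origin at the centre of its foot.
- pencil: Bystander: thin pencil, 172 mm long, lying along the jig on the robot's side; origin at the centre of its underside.
- marker: Bystander: marker pen, 135 mm long, 17 mm thick, lying beside the jig on the robot's side; origin under its centre.
- wax_tin: Bystander: round tin, 71 mm across, 29 mm high, to the left of the jig, near the robot; origin under its centre.
- offcut: Bystander: brown wood offcut, 85 x 30 x 30 mm, lying beside the slide's end of the jig, away from the robot; origin under its centre.

How it is judged:
By the outcome, as a careful person would: the job done as asked, in the order asked, and still so for the second after the job is handed in, with the robot touching nothing.
It also fails if it takes over 51 s, if anything falls off the work surface, if the arm or the gripper's body presses on something with over 40 N, if the wrist force passes 120 N, or if a joint passes its speed limit or range.

## Robot

A 6-joint arm with a two-finger parallel gripper is mounted at the origin on a cart in front of the work surface, level with it; the furniture and walls round the work are solid. World frame = base frame: x ahead of the robot, y to its left, z up, the work surface at z = 0. Lengths are in m, angles in rad, forces in N, time in s.
With the tool pointing down it reaches from about 0.325 to 0.9 m from the base axis. Payload 6.1 kg.
Tool frame: the origin (TCP) lies midway between the tips of the shut fingers; the grasp point (between the pads) lies 19 mm behind it; z points along the fingers, y is the line along which they close (so a half turn about z gives the same grasp; the last joint's range is limited). The gripper opens to 85 mm and grips with 20 to 120 N. Pads are 22 mm wide; open, the fingers measure 114 mm over their backs; the gripper's body (76 mm by 85 mm) begins 54 mm behind the grasp point. The pads swing forward as they close: fully open they stand 13 mm farther back than shut.
Start: joints at [1.075, 0.22, 1.526, -0, 1.395, -0.126], TCP at [0.226, 0.583, 0.231] pointing down, gripper open.
Joint ranges: [-2.98, 2.98], [-0.91, 2.08], [0.09, 2.57], [-1.24, 4.39], [0.2, 2.65], [-2.68, 2.68]. Speed limits (rad/s): [2.57, 2.57, 3.01, 3.14, 3.14, 3.14].

## Interface

Orientations are given as [roll, pitch, yaw] about the fixed x, y, z axes, in that order (R = Rz(yaw) Ry(pitch) Rx(roll)).
In Python, from cell import robot gives the robot as it stands.
- The arm moves only by the shell command python3 -m crank 'ROWS' [FORCE]. ROWS is text: rows parted by semicolons, each of 5 numbers parted by spaces: the opening, from -1 (shut) to 1 (fully open), then the shift along the tool's x, y, z in cm, then the turn about the tool's z in units of 5 degrees (1.0 is 5 degrees). A call has 1 to 12 rows; each row is the pose to reach, as a shift and turn from the pose commanded when the call began, along the tool's axes at that moment; what a row does not reach only later rows make up. A row lasts 1/12 s, in which the tool goes at most 41.7 mm and 7.16 degrees, less where a joint would pass 70% of its speed; a pose out of reach is approached as far as the arm can. A call with a gripper value outside its range is refused whole. The fingers move at their own pace and stop on an object; FORCE is the grip in N (left out, the last holds). Time passes only in rows, so rows that repeat a pose let the fingers close. It gives the time, the measured TCP pose, the force, the opening and the grip force at its end, in the units of the state.
- robot.get_state(): the state, without advancing time (a new reading comes with each control period).
- robot.get_image(name): name is "scene" or "top"; returns the picture (400x640x3 uint8, red, green, blue); there is no depth.
- robot.calibration(name): a dict with "fx", "fy", "cx", "cy" (pixels), "rvec" (rotation vector, rad) and "tvec" (3), from world to camera coordinates, as OpenCV has them. Camera axes: x right, y down, z forward; pixel columns grow to the right and rows downward; lengths in m; the calibration is good to about 2 mm. A picture is of the moment at which its call begins. calibration takes no time and is no camera call.
- robot.sign_off(): hands the job in; it is judged then, once.
The state is a dict: "time_s": time; "joint_pos": joint angles; "joint_vel": joint speeds; "joint_torque": joint torques, N m; "position": TCP position; "eef_rot": TCP orientation; "force": force on the tool from outside, world axes, zero at the start; "torque": the same for the moment, N m; "opening": opening from 0.0 (shut) to 1.0 (fully open); "grasp_force": force on a finger pad.
Only numpy, scipy, OpenCV 4.12 (cv2) and the standard library are available. Lean on these libraries where they do the work, as an engineer would, in place of code of your own. Each camera call takes 0.05 s, during which the arm holds its last target. There are 200 camera calls.

## Working session

There is one attempt and no reset: what is moved stays moved. The work goes in short steps, Python scripts to look and compute and a shell command to move; the robot and the scene stay as the last step left them, time stands still between calls to the robot, and variables do not carry over. Pictures are saved under pics/ and viewed, at most 10 in all, crops included, and the job is handed in when it is done.

```bash
mkdir -p pics
cat > h.py <<'E'
import numpy as np, cv2
from cell import robot
def cal(n):
    c=robot.calibration(n); K=np.array([[c['fx'],0,c['cx']],[0,c['fy'],c['cy']],[0,0,1.]])
    return K,np.array(c['rvec'],float),np.array(c['tvec'],float)
def snap(n,f):
    im=robot.get_image(n); cv2.imwrite('pics/'+f,im[:,:,::-1]); return im
def ray(n,u,v,z):
    K,r,t=cal(n); R=cv2.Rodrigues(r)[0]; d=R.T@np.linalg.solve(K,[u,v,1]); c=-R.T@t
    return c+d*(z-c[2])/d[2]
def proj(n,p):
    K,r,t=cal(n); return cv2.projectPoints(np.array(p,float).reshape(-1,3),r,t,K,None)[0].reshape(-1,2)
E
python3 - <<'E'
from h import *
snap('scene','s0.png');snap('top','t0.png');s=robot.get_state();print(s)
for n in('scene','top'):
    K,r,t=cal(n);print(n,K[0,0],-cv2.Rodrigues(r)[0].T@t)
E
```

```text
{'time_s': 0.1, 'joint_pos': array([ 1.07488350e+00,  2.21171883e-01,  1.52750907e+00, -1.27834734e-05,
        1.39469713e+00, -1.26098764e-01]), 'joint_vel': array([-0.00267146, -0.00173883, -0.00212941, -0.00045794,  0.00124196,
        0.00120411]), 'joint_torque': array([ 1.83890486e-03, -4.98247004e+01, -3.90546691e+01, -7.62282593e-05,
        5.72246325e-03, -1.08084720e-05]), 'position': array([0.22564385, 0.58225555, 0.23028684]), 'eef_rot': array([-3.13981982e+00, -2.12062407e-04,  2.77178066e+00]), 'force': array([ 0.80871052,  0.03658976, -0.10104383]), 'torque': array([0.04690343, 0.00784714, 0.06101095]), 'grasp_force': 0.0, 'opening': 1.0012555574759663}
scene 437.6791373813176 [ 0.03775234 -0.66622306  0.58865117]
top 519.8595319748885 [ 0.35617619 -0.08767185  1.02052063]
```

View pics/t0.png

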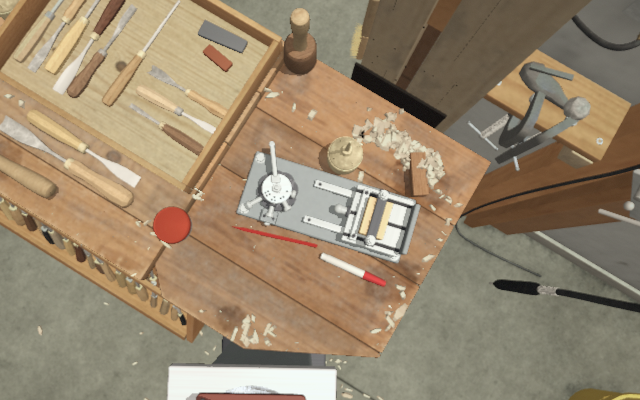

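View pics/s0.png

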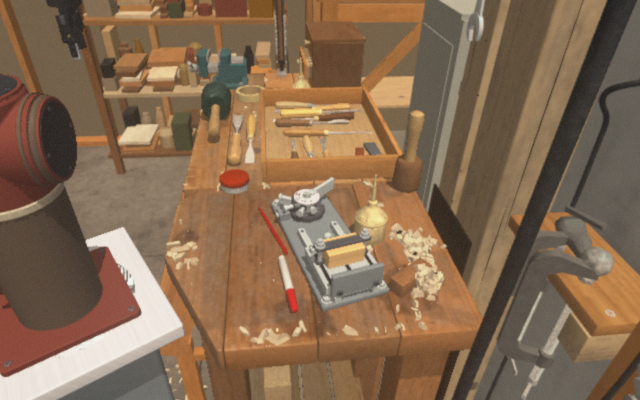

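The top view shows the jig lengthways from about (410,240) at the slide's end to (250,185) at the turret's end. The cap is near (277,188) and the tab points up to about (272,146). I'll enlarge the crop next.

Run:
```python
from h import *
im=cv2.imread('pics/t0.png')
cv2.imwrite('pics/t0c.png',cv2.resize(im[135:265,230:425],None,fx=4,fy=4,interpolation=cv2.INTER_CUBIC))
print(proj('top',[[.226,.583,.231],[0,0,0],[.4,0,0],[.4,.2,0]]))
for q in [(277,188,.056),(272,146,.062),(412,240,.076)]: print(q,ray('top',*q))
```

```text
[[-161.82323207  338.12372091]
 [ 248.74135127  449.71677638]
 [ 256.15048712  234.96333673]
 [ 153.46901523  232.59161252]]
(277, 188, 0.056) [ 0.48613116 -0.04070079  0.056     ]
(272, 146, 0.062) [ 0.56457238 -0.02925678  0.062     ]
(412, 240, 0.076) [ 0.39412889 -0.28971452  0.076     ]
```

View pics/t0c.png

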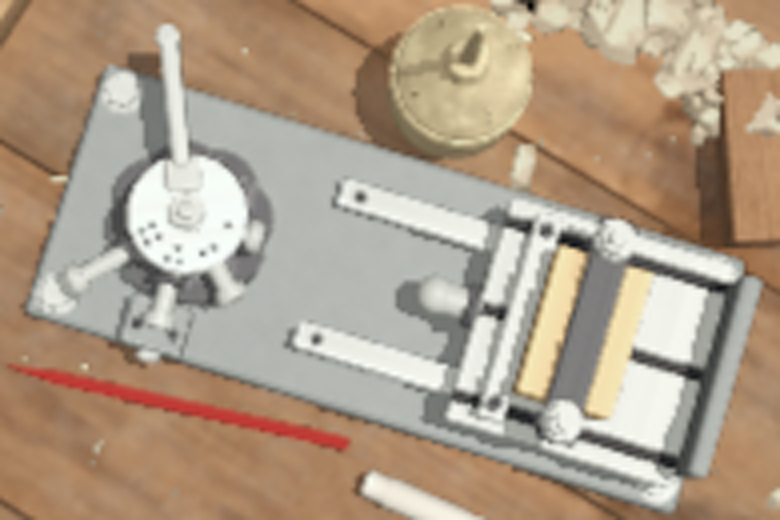

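The enlarged crop shows the one-dot stop at (255,235) pointing at the nose at (440,292), so the turret is at -1.178 and has two steps to go. The tab bead is at crop (168,35) and the plate corners at (108,68), (28,312) and (680,510). The end plate lies at (750,280) to (695,470). Now I'll fit the jig's pose.

```bash
cat > fit.py <<'E'
from h import *
from scipy.optimize import least_squares
pix=lambda u,v:np.array([230+(u+.5)/4-.5,135+(v+.5)/4-.5])
a=-1.178
obs=[((165,-65,14),(108,68)),((165,65,14),(28,312)),((-165,65,14),(680,510)),((100,0,56),(187,214)),((100,0,68),(186,208)),
((100+79*np.cos(a),79*np.sin(a),62),(168,36))]
L=np.array([o[0] for o in obs])/1000.;P=np.array([pix(*o[1]) for o in obs])
def W(p,L):
    L=np.atleast_2d(L);c,s=np.cos(p[2]),np.sin(p[2]);return np.c_[p[0]+c*L[:,0]-s*L[:,1],p[1]+s*L[:,0]+c*L[:,1],L[:,2]]
f=lambda p:(proj('top',W(p,L))-P).ravel()
r=least_squares(f,[.45,-.14,1.3],x_scale=[.1,.1,.1]);p=r.x
E
python3 - <<'E'
from fit import *
print('jig',p,'resid px',r.fun.round(1).reshape(-1,2).tolist())
inv=lambda q:np.array([[np.cos(p[2]),np.sin(p[2])],[-np.sin(p[2]),np.cos(p[2])]])@(q[:2]-p[:2])
for n,uv,z in [('plate top far',(762,282),.076),('plate top near',(702,474),.076),('nose tip',(421,290),.040),('can top',(462,80),.1),]:
    w=ray('top',*pix(*uv),z);print(n,w.round(4),'jig mm',(inv(w)*1000).round(1))
ax=W(p,[.1,0,.04])[0];print('axis',ax)
# scene check
print(proj('scene',W(p,[[.1,0,.056],[.1,0,.068],[-.165,.065,.014],[-.165,-.065,.014],[.165,.065,.014],[.13,-.073,.062]])).round(1))
im=cv2.imread('pics/s0.png');cv2.imwrite('pics/s0c.png',cv2.resize(im[165:315,255:415],None,fx=4.5,fy=4,interpolation=cv2.INTER_CUBIC)[:600,:720])
# waypoint: finger centre 25mm cw of tab at r 68
print(robot.get_state()['position'])
for aa,off in [(-1.178,-.030),(-1.178,-.0155),(.393,-.0155)]:
    q=W(p,[.1+.068*np.cos(aa)-off*np.sin(aa),.068*np.sin(aa)+off*np.cos(aa),.045])[0];print(aa,off,q.round(4))
E
```

```text
jig [ 0.46040453 -0.13672944  1.30439828] resid px [[-0.9, -1.8], [-0.8, 0.3], [-0.1, -0.4], [0.4, -0.4], [0.4, 0.2], [0.9, 2.1]]
plate top far [ 0.4583 -0.3047  0.076 ] jig mm [-162.6  -42.2]
plate top near [ 0.3701 -0.2772  0.076 ] jig mm [-159.3   50.1]
nose tip [ 0.4544 -0.1506  0.04  ] jig mm [-15.    2.1]
can top [ 0.5439 -0.1637  0.1   ] jig mm [ -4.  -87.7]
axis [ 0.48673036 -0.0402569   0.04      ]
[[306.6 196.6]
 [306.6 191.9]
 [324.5 308.1]
 [392.  288.4]
 [269.6 202. ]
 [332.7 180.9]]
[0.22564385 0.58225555 0.23028684]
-1.178 -0.03 [ 0.558  -0.0614  0.045 ]
-1.178 -0.0155 [ 0.5561 -0.0471  0.045 ]
0.393 -0.0155 [0.4935 0.0292 0.045 ]
```

View pics/s0c.png

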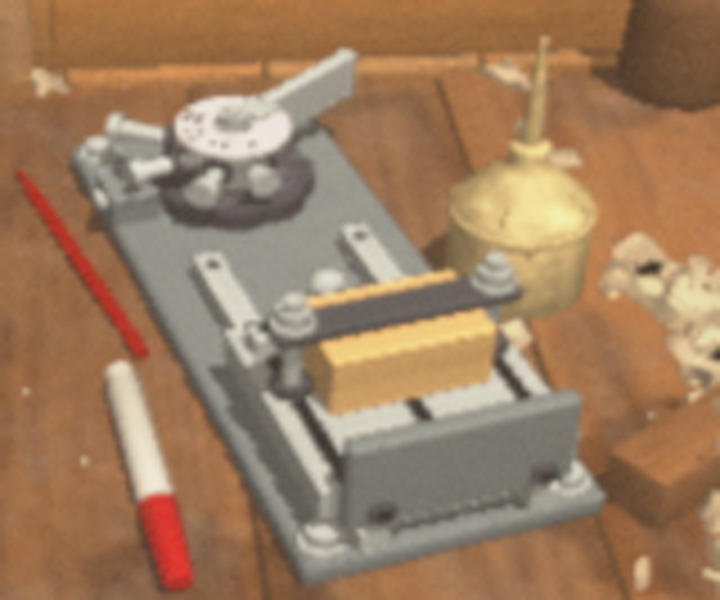

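The scene crop agrees: the cap centre reads (307,197) against a predicted (306.6,196.6), and the near corner (323,310) against (324.5,308). The jig pose is good to 1–2 mm, and the push face lies at about x = -161. Next I'll go above the clockwise side of the tab with the fingers shut.

```bash
cat >> fit.py <<'E'
def st():
    s=robot.get_state();return s['position'],s['eef_rot'][2]
def D(tgt,yaw,frm=None):
    "shift cm in tool axes and turn (x5deg) from measured pose (or frm=(pos,yaw)) to tgt, tool down"
    x0,y0=frm or st();d=np.array(tgt)-x0
    t=-np.degrees((yaw-y0+np.pi)%(2*np.pi)-np.pi)/5
    return np.round([100*(np.cos(y0)*d[0]+np.sin(y0)*d[1]),100*(np.sin(y0)*d[0]-np.cos(y0)*d[1]),-100*d[2],t],2)
def T(a,r=.066,off=-.0155,z=.042):
    "finger pose behind the tab at joint angle a"
    return W(p,[.1+r*np.cos(a)-off*np.sin(a),r*np.sin(a)+off*np.cos(a),z])[0],p[2]+a+np.pi/2
E
python3 - <<'E'
from fit import *
print(D(*T(-1.178,off=-.032,z=.20)))
E
```

```text
[-54.17 -48.28   3.03  12.31]
```

```bash
python3 -m crank '-1 -2 -1.8 0 0.4; -1 -5 -4.4 0.2 1; -1 -9 -8 0.4 2; -1 -13 -11.6 0.7 3; -1 -17 -15.2 1 4; -1 -21 -18.8 1.2 5; -1 -25 -22.3 1.4 6; -1 -29 -25.9 1.6 7; -1 -33 -29.5 1.8 8; -1 -37 -33 2 9; -1 -41 -36.5 2.2 10; -1 -44 -39.2 2.4 11' 20
python3 - <<'E'
from fit import *
print(D(*T(-1.178,off=-.032,z=.20)))
E
```

```text
time_s: 1.1
position: [0.4461, 0.1509, 0.2115]
eef_rot: [3.142, -0.0, 1.808]
force: [0.8, 0.0, 0.2]
opening: 0.001
grasp_force: 0.0
[-23.44   5.68   1.15   1.27]
```

```bash
python3 -m crank '-1 -3 0.7 0.1 0.2; -1 -6 1.5 0.3 0.4; -1 -9 2.2 0.5 0.6; -1 -12 3 0.6 0.8; -1 -15 3.8 0.7 1; -1 -17 4.2 0.8 1; -1 -18 4.5 0.8 1; -1 -18 4.5 0.8 1; -1 -18 4.5 0.8 1'
python3 - <<'E'
from fit import *
print(D(*T(-1.178,off=-.032,z=.20)));print(D(*T(-1.178,off=-.032,z=.042)))
E
```

```text
time_s: 1.85
position: [0.5321, -0.0108, 0.2033]
eef_rot: [-3.141, -0.001, 1.724]
force: [-0.3, 0.0, -0.9]
opening: 0.0
grasp_force: 0.0
[-5.59  1.58  0.33  0.3 ]
[-5.59  1.58 16.13  0.3 ]
```

```bash
python3 -m crank '-1 -2 0.6 0.3 0.3; -1 -4.5 1.2 1 0.3; -1 -5.6 1.6 2.5 0.3; -1 -5.6 1.6 5 0.3; -1 -5.6 1.6 7.5 0.3; -1 -5.6 1.6 10 0.3; -1 -5.6 1.6 12 0.3; -1 -5.6 1.6 13 0.3; -1 -5.6 1.6 13 0.3; -1 -5.6 1.6 13 0.3'
python3 - <<'E'
from fit import *
snap('scene','s1.png');im=snap('top','t1.png')
a=cv2.imread('pics/s1.png')[140:290,250:410];b=cv2.imread('pics/t1.png')[100:250,210:370]
cv2.imwrite('pics/c1.png',cv2.resize(np.hstack([a,b]),None,fx=2.5,fy=3,interpolation=cv2.INTER_CUBIC))
print(D(*T(-1.178,off=-.032,z=.042)))
E
```

```text
time_s: 2.68
position: [0.5567, -0.0631, 0.074]
eef_rot: [-3.141, -0.0, 1.7]
force: [0.1, -0.1, 0.5]
opening: -0.003
grasp_force: 0.0
[ 0.04 -0.18  3.35  0.02]
```

View pics/c1.png

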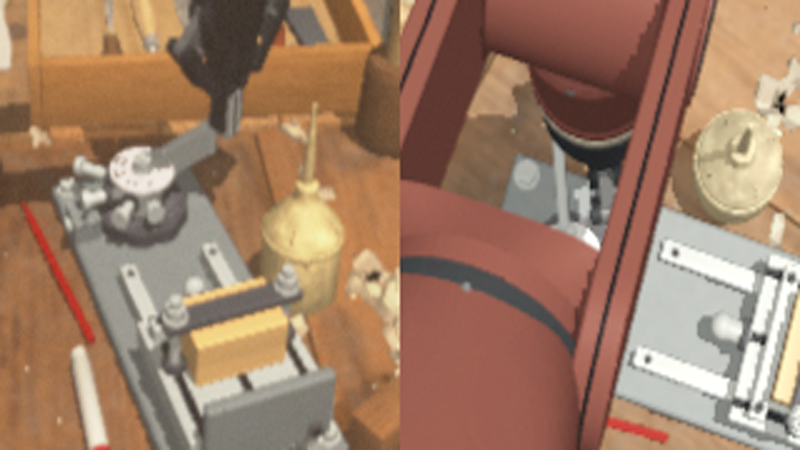

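The fingertips stand clear on the clockwise side of the tab, near its tip. The shut tips are at about (230,125) in the left half and the tab tip at (215,130). The oil can is well clear. Next I'll descend to tab height.

```bash
python3 -m crank '-1 0 -0.1 1 0; -1 0 -0.2 2.2 0; -1 0 -0.2 3.2 0; -1 0 -0.2 3.2 0; -1 0 -0.2 3.2 0'
python3 - <<'E'
from fit import *
print(D(*T(-1.178,off=-.032)))
for a in np.arange(-1.178,.3,.1): print(round(a,3),D(*T(a,off=-.0155)))
E
```

```text
time_s: 3.2
position: [0.5537, -0.0641, 0.0402]
eef_rot: [-3.139, -0.001, 1.698]
force: [-0.5, -0.0, -0.4]
opening: -0.0
grasp_force: 0.0
[ 0.01  0.26 -0.18  0.01]
-1.178 [ 1.66  0.26 -0.18  0.01]
-1.078 [ 2.33  0.38 -0.18 -1.13]
-0.978 [ 3.    0.44 -0.18 -2.28]
-0.878 [ 3.68  0.43 -0.18 -3.43]
-0.778 [ 4.35  0.35 -0.18 -4.57]
-0.678 [ 5.02  0.2  -0.18 -5.72]
-0.578 [ 5.66 -0.01 -0.18 -6.86]
-0.478 [ 6.28 -0.29 -0.18 -8.01]
-0.378 [ 6.87 -0.62 -0.18 -9.16]
-0.278 [  7.42  -1.02  -0.18 -10.3 ]
-0.178 [  7.93  -1.46  -0.18 -11.45]
-0.078 [  8.39  -1.96  -0.18 -12.59]
0.022 [  8.8   -2.49  -0.18 -13.74]
0.122 [  9.16  -3.07  -0.18 -14.89]
0.222 [  9.46  -3.68  -0.18 -16.03]
```

```bash
python3 -m crank '-1 0.4 0.1 -0.1 0; -1 0.8 0.2 -0.2 0; -1 1.1 0.25 -0.2 0; -1 1.4 0.25 -0.2 0; -1 1.7 0.26 -0.2 0; -1 2 0.32 -0.2 -0.6; -1 2.35 0.38 -0.2 -1.1; -1 2.7 0.42 -0.2 -1.7; -1 3 0.44 -0.2 -2.3; -1 3.35 0.44 -0.2 -2.9; -1 3.7 0.43 -0.2 -3.4; -1 3.7 0.43 -0.2 -3.4'
python3 - <<'E'
from fit import *
for a in np.arange(-.878,.3,.1): print(round(a,3),D(*T(a,off=-.0155)))
snap('scene','s2.png')
E
```

```text
time_s: 4.2
position: [0.5546, -0.0266, 0.0439]
eef_rot: [3.141, 0.0, 1.997]
force: [0.5, -0.1, 0.4]
opening: 0.002
grasp_force: 0.2
-0.878 [ 0.01 -0.15  0.19 -0.  ]
-0.778 [ 0.68 -0.03  0.19 -1.15]
-0.678 [ 1.36  0.03  0.19 -2.29]
-0.578 [ 2.03  0.02  0.19 -3.44]
-0.478 [ 2.71 -0.06  0.19 -4.58]
-0.378 [ 3.37 -0.21  0.19 -5.73]
-0.278 [ 4.01 -0.43  0.19 -6.88]
-0.178 [ 4.63 -0.7   0.19 -8.02]
-0.078 [ 5.22 -1.04  0.19 -9.17]
0.022 [  5.77  -1.43   0.19 -10.31]
0.122 [  6.28  -1.88   0.19 -11.46]
0.222 [  6.74  -2.37   0.19 -12.61]
```

Run:
```python
import cv2
cv2.imwrite('pics/c2.png',cv2.resize(cv2.imread('pics/s2.png')[150:250,250:380],None,fx=5,fy=5,interpolation=cv2.INTER_CUBIC))
```

```text
(no output)
```

View pics/c2.png

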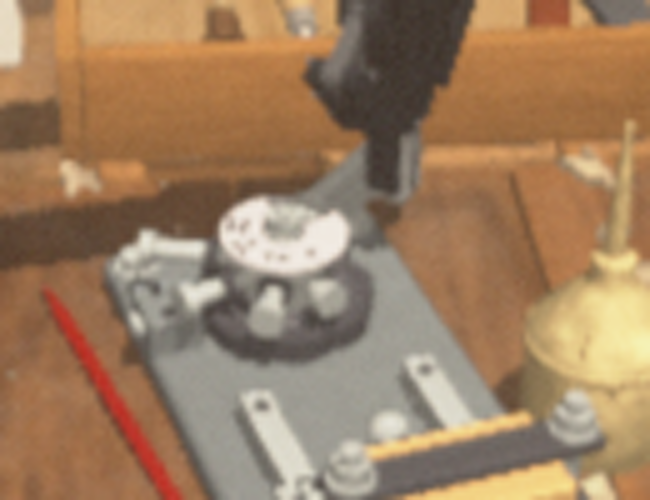

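The turret is turning with the fingertips against the tab (crop (350,180)). I'll carry on along the arc.

```bash
python3 -m crank '-1 0.35 -0.1 0.1 -0.6; -1 0.7 -0.03 0.1 -1.2; -1 1 0 0.1 -1.7; -1 1.35 0.03 0.1 -2.3; -1 1.7 0.03 0.1 -2.9; -1 2 0.02 0.1 -3.4; -1 2.35 -0.02 0.1 -4; -1 2.7 -0.06 0.1 -4.6; -1 3 -0.12 0.1 -5.1; -1 3.3 -0.2 0.1 -5.6; -1 3.3 -0.2 0.1 -5.6'
python3 - <<'E'
from fit import *
for a in np.arange(-.378,.3,.1): print(round(a,3),D(*T(a,off=-.0155)))
E
```

```text
time_s: 5.17
position: [0.5386, 0.0025, 0.0426]
eef_rot: [-3.141, -0.001, 2.484]
force: [-0.5, 0.1, -0.8]
opening: 0.001
grasp_force: 0.0
-0.378 [ 0.03  0.07  0.06 -0.15]
-0.278 [ 0.69  0.18  0.06 -1.29]
-0.178 [ 1.37  0.22  0.06 -2.44]
-0.078 [ 2.05  0.2   0.06 -3.59]
0.022 [ 2.72  0.11  0.06 -4.73]
0.122 [ 3.38 -0.04  0.06 -5.88]
0.222 [ 4.02 -0.26  0.06 -7.02]
```

```bash
python3 -m crank '-1 0.35 0.12 0.05 -0.7; -1 0.7 0.18 0.05 -1.3; -1 1 0.2 0.05 -1.9; -1 1.35 0.22 0.05 -2.4; -1 1.7 0.21 0.05 -3; -1 2 0.2 0.05 -3.5; -1 2.3 0.17 0.05 -4; -1 2.6 0.12 0.05 -4.5; -1 2.85 0.08 0.05 -4.9; -1 2.85 0.08 0.05 -4.9; -1 2.85 0.08 0.05 -4.9'
python3 - <<'E'
from fit import *
for a in (.022,.122,.222,.322,.393): print(round(a,3),D(*T(a,off=-.0155)))
snap('scene','s3.png')
cv2.imwrite('pics/c3.png',cv2.resize(cv2.imread('pics/s3.png')[150:250,250:380],None,fx=5,fy=5,interpolation=cv2.INTER_CUBIC))
E
```

```text
time_s: 6.08
position: [0.517, 0.0201, 0.0422]
eef_rot: [-3.142, -0.0, 2.909]
force: [0.7, 0.0, -0.3]
opening: 0.002
grasp_force: 0.0
0.022 [-0.08  0.01  0.02  0.13]
0.122 [ 0.59  0.14  0.02 -1.01]
0.222 [ 1.26  0.2   0.02 -2.16]
0.322 [ 1.94  0.2   0.02 -3.3 ]
0.393 [ 2.42  0.15  0.02 -4.12]
```

View pics/c3.png

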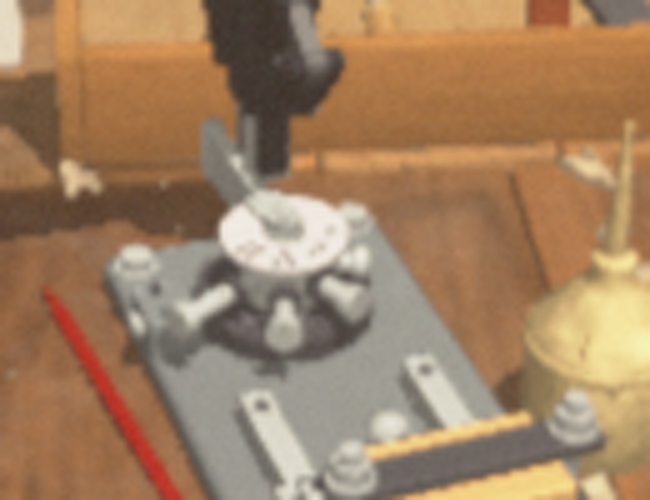

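The tab has turned to the left of the fingers, with its top tip at crop (212,120), so pixel (292.4,174). I'll compare that with the predictions for each joint angle.

Run:
```python
from fit import *
for a in (-.1,0,.1,.2,.3,.393,.5):
    print(a,[((q-[250,150])*5).round().tolist() for q in proj('scene',W(p,[[.1+.08*np.cos(a),.08*np.sin(a),.062],[.1-.054*np.cos(a-.393),-.054*np.sin(a-.393),.04],[.1-.063*np.cos(a-1.178),-.063*np.sin(a-1.178),.04],[.1-.045*np.cos(a+.393),-.045*np.sin(a+.393),.04]]))])
```

```text
-0.1 [[239.0, 125.0], [265.0, 339.0], [162.0, 316.0], [347.0, 313.0]]
0 [[222.0, 128.0], [278.0, 339.0], [171.0, 323.0], [356.0, 309.0]]
0.1 [[206.0, 131.0], [291.0, 339.0], [182.0, 329.0], [363.0, 305.0]]
0.2 [[190.0, 136.0], [304.0, 338.0], [193.0, 335.0], [369.0, 300.0]]
0.3 [[175.0, 141.0], [316.0, 337.0], [206.0, 340.0], [375.0, 295.0]]
0.393 [[162.0, 147.0], [328.0, 335.0], [219.0, 344.0], [379.0, 289.0]]
0.5 [[148.0, 154.0], [341.0, 331.0], [234.0, 348.0], [383.0, 283.0]]
```

The joint is at about 0.06 and hasn't jumped yet, so I'll push on a little.

```bash
python3 -m crank '-1 0.15 0.05 0 -0.3; -1 0.35 0.1 0 -0.6; -1 0.55 0.13 0 -1; -1 0.7 0.15 0 -1.2; -1 0.7 0.15 0 -1.2; -1 0.7 0.15 0 -1.2'
python3 - <<'E'
from fit import *
for a in (.122,.222,.322,.393): print(round(a,3),D(*T(a,off=-.0155)))
snap('scene','s4.png')
cv2.imwrite('pics/c4.png',cv2.resize(cv2.imread('pics/s4.png')[150:250,250:380],None,fx=5,fy=5,interpolation=cv2.INTER_CUBIC))
E
```

```text
time_s: 6.63
position: [0.5104, 0.0233, 0.0421]
eef_rot: [-3.142, -0.0, 3.016]
force: [-0.4, 0.6, 0.3]
opening: 0.003
grasp_force: 0.0
0.122 [-0.12 -0.03  0.01  0.21]
0.222 [ 0.54  0.1   0.01 -0.93]
0.322 [ 1.22  0.17  0.01 -2.08]
0.393 [ 1.7   0.18  0.01 -2.89]
```

View pics/c4.png

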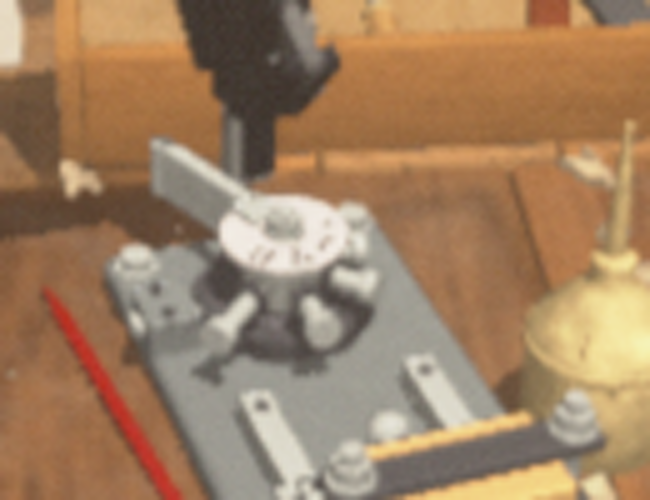

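The turret clicked: the tab tip at (160,143) matches 0.393 (predicted (162,147)), and the three-dot stop at (322,330) faces the nose. Next I'll back off, lift and go round behind the slide.

```bash
python3 -m crank '-1 -0.4 0 -0.3 0; -1 -0.8 0 -1.5 0; -1 -0.8 0 -4 0; -1 -0.8 0 -7 0; -1 -0.8 0 -10 0; -1 -0.8 0 -13 0; -1 -0.8 0 -15.5 0; -1 -0.8 0 -16.5 0; -1 -0.8 0 -16.5 0; -1 -0.8 0 -16.5 0'
python3 - <<'E'
from fit import *
print(D(W(p,[-.203,0,.2])[0],p[2]), W(p,[-.203,0,.2]))
E
```

```text
time_s: 7.52
position: [0.5184, 0.0222, 0.2067]
eef_rot: [3.142, 0.0, 3.016]
force: [-1.1, 0.2, -0.7]
opening: -0.002
grasp_force: 0.0
[  6.61 -36.6    0.67  19.61] [[ 0.40696311 -0.3325687   0.2       ]]
```

```bash
python3 -m crank '-1 0.3 -1.5 0 0.8; -1 0.8 -4 0 1.8; -1 1.3 -7 0 3; -1 1.8 -10 0 4.2; -1 2.4 -13 0 5.4; -1 2.9 -16 0 6.6; -1 3.4 -19 0 7.8; -1 4 -22 0 9; -1 4.5 -25 0 10.2; -1 5 -28 0 11.4; -1 5.5 -30 0 12.6; -1 5.7 -31.5 0 13.5'
python3 - <<'E'
from fit import *
print(D(W(p,[-.203,0,.2])[0],p[2]))
E
```

```text
time_s: 8.52
position: [0.4203, -0.2841, 0.2041]
eef_rot: [-3.139, -0.004, 1.831]
force: [0.4, 0.6, -0.3]
opening: -0.003
grasp_force: 0.0
[-4.34 -2.53  0.41  6.03]
```

```bash
python3 -m crank '-1 -1 -0.6 0 1.1; -1 -2 -1.2 0 2.2; -1 -3 -1.9 0 3.3; -1 -4 -2.4 0 4.4; -1 -4.4 -2.7 0 5.5; -1 -4.4 -2.7 0.3 6.1; -1 -4.4 -2.7 0.4 6.1; -1 -4.4 -2.7 0.4 6.1; -1 -4.4 -2.7 0.4 6.1'
python3 - <<'E'
from fit import *
print(D(W(p,[-.203,0,.046])[0],p[2]))
E
```

```text
time_s: 9.27
position: [0.4075, -0.3319, 0.2015]
eef_rot: [-3.139, -0.002, 1.308]
force: [1.1, 0.0, 0.3]
opening: 0.001
grasp_force: 0.0
[-0.08 -0.03 15.55  0.04]
```

```bash
python3 -m crank '-1 0 0 2 0; -1 0 0 4.5 0; -1 0 0 7.5 0; -1 0 0 10.5 0; -1 0 0 13 0; -1 0 0 14.8 0; -1 0 0 15.4 0; -1 0 0 15.4 0; -1 0 0 15.4 0'
python3 - <<'E'
from fit import *
print(D(W(p,[-.173,0,.046])[0],p[2]), D(W(p,[.046-.15-.011,0,.046])[0],p[2]))
snap('scene','s5.png')
cv2.imwrite('pics/c5.png',cv2.resize(cv2.imread('pics/s5.png')[180:330,260:410],None,fx=4,fy=4,interpolation=cv2.INTER_CUBIC))
E
```

```text
time_s: 10.02
position: [0.4084, -0.3328, 0.0497]
eef_rot: [3.141, 0.0, 1.307]
force: [0.1, -0.3, 0.4]
opening: -0.001
grasp_force: 0.0
[ 2.99 -0.14  0.37  0.02] [ 8.79 -0.12  0.37  0.02]
```

View pics/c5.png

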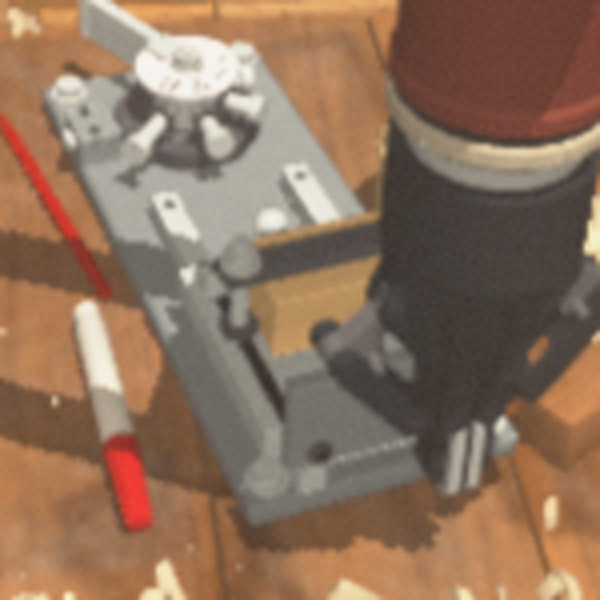

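The fingertips are just behind the end plate, with nothing else near them. I'll push most of the way, then creep.

```bash
python3 -m crank '-1 0.8 0 0.2 0; -1 1.6 0 0.3 0; -1 2.3 0 0.3 0; -1 2.7 0 0.3 0; -1 3.1 0 0.3 0; -1 3.6 0 0.3 0; -1 4.2 0 0.3 0; -1 4.8 0 0.3 0; -1 5.4 0 0.3 0; -1 6 0 0.3 0; -1 6.5 0 0.3 0; -1 7 0 0.3 0' && python3 -m crank '-1 0.3 0 0 0; -1 0.6 0 0 0; -1 0.8 0 0 0; -1 1 0 0 0; -1 1 0 0 0; -1 1 0 0 0'
python3 - <<'E'
from fit import *
print(D(W(p,[.046-.15-.011,0,.046])[0],p[2]));s=robot.get_state();print(s['force'])
E
```

```text
time_s: 11.07
position: [0.4267, -0.2648, 0.0464]
eef_rot: [3.141, 0.0, 1.306]
force: [-0.4, -3.5, 2.0]
opening: -0.0
grasp_force: 1.7
time_s: 11.57
position: [0.4288, -0.255, 0.0459]
eef_rot: [-3.141, -0.001, 1.306]
force: [-0.2, -1.0, 0.1]
opening: 0.005
grasp_force: 0.5
[ 0.74 -0.07 -0.01  0.01]
[-0.21567823 -1.04047397  0.08903538]
```

Next I'll creep to the stop in 1 mm steps.

```bash
for i in 1; do python3 -m crank '-1 0.1 0 0 0; -1 0.2 0 0 0; -1 0.3 0 0 0; -1 0.4 0 0 0; -1 0.4 0 0 0' | egrep 'pos|force'; python3 -m crank '-1 0.1 0 0 0; -1 0.1 0 0 0' | egrep 'pos|force';  python3 -m crank '-1 0.1 0 0 0; -1 0.1 0 0 0' | egrep 'pos|force'; python3 -c "
from fit import *
print(D(W(p,[.046-.15-.011,0,.046])[0],p[2]))"; done
```

```text
position: [0.4298, -0.2512, 0.0459]
force: [0.1, -1.3, -0.7]
grasp_force: 0.8
position: [0.4302, -0.2503, 0.046]
force: [-1.4, -1.5, -0.8]
grasp_force: 0.7
position: [0.4305, -0.2495, 0.0461]
force: [0.5, -2.3, -1.2]
grasp_force: 0.7
[ 0.16 -0.09  0.01  0.02]
```

```bash
m(){ egrep 'pos|^force'; }; python3 -m crank '-1 0.1 0 0 0; -1 0.1 0 0 0' | m; python3 -m crank '-1 0.1 0 0 0; -1 0.1 0 0 0' | m;  python3 -m crank '-1 0.1 0 0 0; -1 0.1 0 0 0' | m
```

```text
position: [0.4309, -0.2486, 0.0462]
force: [-0.3, -1.6, -1.0]
position: [0.4312, -0.2477, 0.0462]
force: [0.4, -1.3, -1.5]
position: [0.4314, -0.2467, 0.0462]
force: [0.1, -1.6, -1.8]
```

```bash
m(){ egrep 'pos|^force'; }; python3 -m crank '-1 0.1 0 0 0; -1 0.1 0 0 0' | m; python3 -m crank '-1 0.1 0 0 0; -1 0.1 0 0 0' | m
python3 - <<'E'
from fit import *
im=snap('scene','s6.png');t=snap('top','t6.png')
a=cv2.imread('pics/s6.png')[175:255,285:365]
b=cv2.imread('pics/t6.png')[160:240,260:340]
cv2.imwrite('pics/c6.png',cv2.resize(np.hstack([a,b]),None,fx=5,fy=5,interpolation=cv2.INTER_CUBIC))
print(D(W(p,[.046-.15-.011,0,.046])[0],p[2]))
E
```

```text
position: [0.4317, -0.2458, 0.0462]
force: [-0.3, -1.9, 0.1]
position: [0.4319, -0.2456, 0.0463]
force: [-0.5, -5.8, -2.7]
[-0.25 -0.11  0.03  0.02]
```

View pics/c6.png

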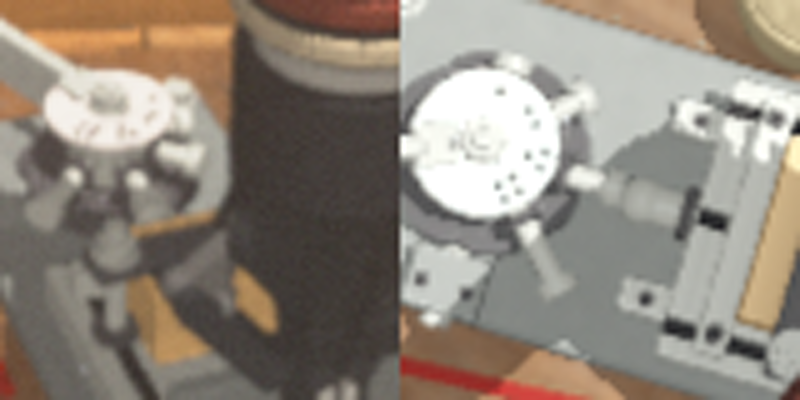

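The nose meets the three-dot stop (right half, (600,185)), and the force has risen to 5.8 N as the motion stalls. I'll press 0.5 mm more to confirm, then back off.

```bash
m(){ egrep 'pos|^force'; }; python3 -m crank '-1 0.05 0 0 0; -1 0.05 0 0 0' | m;  python3 -m crank '-1 -0.2 0 0 0; -1 -0.6 0 0 0; -1 -1.5 0 0 0; -1 -3 0 0 0; -1 -4 0 -1 0; -1 -4 0 -3 0; -1 -4 0 -6 0; -1 -4 0 -9 0; -1 -4 0 -12 0; -1 -4 0 -14 0; -1 -4 0 -15 0; -1 -4 0 -15 0'
```

```text
position: [0.432, -0.2456, 0.0464]
force: [-2.6, -5.9, -2.7]
time_s: 14.42
position: [0.4228, -0.2845, 0.1996]
eef_rot: [3.136, 0.002, 1.305]
force: [0.3, 0.3, 0.5]
opening: 0.0
grasp_force: 0.0
```

Run:
```python
from h import *
t=snap('top','t7.png');o=cv2.imread('pics/t6.png')[:,:,::-1]
g=lambda i:np.float32(cv2.cvtColor(np.ascontiguousarray(i[165:225,265:345]),cv2.COLOR_RGB2GRAY))
print(np.abs(g(t)-g(o)).mean(), cv2.phaseCorrelate(g(o)[:,35:],g(t)[:,35:]), cv2.phaseCorrelate(np.ascontiguousarray(g(o)[:,:45]),np.ascontiguousarray(g(t)[:,:45])))
```

```text
4.48625 ((0.5774196101692546, -0.0210641722840883), 0.8944994612093325) ((0.5613139915149397, 0.004192125375528377), 0.9310713579036571)
```

```bash
python3 -c "
from cell import robot
print(robot.sign_off())"
```

```text
the job is handed in; nothing more can be done
None
```

The turret is clicked in at the three-dot stop and the slide's nose rests against it (stalled at about 6 N of push); I backed the arm clear and handed the job in at about 14.5 s.

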